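# Call a refill for the empty bin

## Robot

A 6-joint arm with a two-finger parallel gripper is mounted at the origin on the work surface. World frame = base frame: x ahead of the robot, y to its left, z up, the work surface at z = 0. Lengths are in m, angles in rad, forces in N, time in s.
With the tool pointing down it reaches from about 0.35 to 0.875 m from the base axis. Payload 15.5 kg.
Tool frame: the origin (TCP) lies on the centre line of the jaws, within the pads' length; the fingertips stand 17 mm ahead of it and the grasp point (between the pads) lies 2 mm behind it; z points along the fingers, y is the line along which they close (so a half turn about z gives the same grasp; the last joint's range is limited). The gripper opens to 85 mm and grips with 20 to 120 N. Pads are 22 mm wide; open, the fingers measure 114 mm over their backs; the gripper's body (76 mm by 85 mm) begins 54 mm behind the grasp point. The pads swing forward as they close: fully open they stand 13 mm farther back than shut.
Start: joints at [-1.377, 0.494, 1.345, -0, 1.302, -0.096], TCP at [0.179, -0.599, 0.248] pointing down, gripper open.
Joint ranges: [-2.91, 2.91], [-0.82, 2.16], [0.22, 2.67], [-1.22, 4.37], [0.12, 2.79], [-3.08, 3.08]. Speed limits (rad/s): [1.89, 1.89, 2.57, 3.01, 3.01, 3.01].

## Interface

Orientations are given as a unit quaternion [w, x, y, z].
In Python, from workcell import * gives the robot as it stands.
- The arm moves only by the tool jog_arm, never from a script. Its argument "motion" is a list of rows, each a list of 3 entries, a list of its own where there are three numbers: the turn, a rotation vector about the tool's x, y, z in rad, then the shift along the tool's x, y, z in mm, then the finger opening in mm, from 0 to 85.4. In form: [[[wx, wy, wz], [dx, dy, dz], jaw], ...]. A call has 1 to 8 rows; each row shifts and turns the commanded pose from where the row before left it, along the tool's axes as they then stand; what a row does not reach is not made up. A row lasts 1/12 s, in which the tool goes at most 41.7 mm and 7.16 degrees, less where a joint would pass 70% of its speed; a pose out of reach is approached as far as the arm can. A call with a gripper value outside its range is refused whole. The fingers move at their own pace and stop on an object; "squeeze" is the grip in N (left out, the last holds). Time passes only in rows, so rows that do not move let the fingers close. It gives the time, the measured TCP pose, the force, the opening and the grip force at its end, in the units of the state.
- observe(): the state, without advancing time (a new reading comes with each control period).
- read_camera(name): name is "scene" or "top" or "wrist"; returns a dict with "frame" (480x640x3 uint8, red, green, blue), "z_map" (480x640 float32, m along the optical axis (not along the pixel's ray), 0 where there is no reading), "vfov" (degrees; the focal length in pixels is half the picture's height over the tangent of half this angle, whatever the lens; pixels are square), "cx", "cy" (the principal point, pixels), "R" (3x3) and "t" (3): a world point X has camera coordinates R X + t. Camera axes: x right, y down, z forward; pixel columns grow to the right and rows downward; lengths in m; the calibration is good to about 2 mm. The wrist camera is an equidistant fisheye: a pixel r from the principal point sees the ray r / f radians off the axis. A picture is of the moment at which its call begins.
- hand_in(): hands the job in; it is judged then, once.
The state is a dict: "clock": time; "joints": joint angles; "qd": joint speeds; "joint_torque": joint torques, N m; "eef_pos": TCP position; "eef_rot": TCP orientation; "wrist_force": force on the tool from outside, world axes, zero at the start; "torque": the same for the moment, N m; "opening": finger opening in m; "grasp_force": force on a finger pad.
Only numpy, scipy, OpenCV 4.12 (cv2) and the standard library are available. Lean on these libraries where they do the work, as an engineer would, in place of code of your own. Each camera call takes 0.05 s, during which the arm holds its last target. There are 200 camera calls.

## Task

Three picking bins stand in a row on the bench, each with its own call button in front of it. With the fingertips gently press the call button of the bin that is empty and let it come up again, then gently press the long bar key in the middle of the stock terminal's row of keys to send the request, and draw back clear. Do not press any other button or key, do not pick up or push the loose call buttons out of place, and leave everything else where it stands.

Things in the scene. Friction and masses are not known exactly. Their poses are not given: they have to be found in the camera images.
- bin_empty: the bin with nothing in it: a fixed blue plastic picking bin, 180 long (its x) x 130 wide (its y) x 75 mm high, walls 4 mm; the wall at its low front (-x, towards the robot) is only 35 mm high. Origin: centre of its underside, on the bench. The three bins stand in a row in any order.
- call_empty_base: housing of the wireless call button that stands loose on the bench 145 to 170 mm in front (-x) of the centre of bin_empty, up to 30 mm to either side: white disc, 72 mm across, 22 mm high, about 0.2 kg. Origin: centre of its underside.
- call_empty_top (a point): centre of the top of that call button's grey cap: 36 mm across, standing 10 mm above the housing (32 mm above the bench) when up. The point moves down with the cap.
- call_empty (a joint): how far that cap is pressed down (m): 0 up, 0.008 fully down. A spring returns it; it starts to move at about 1.6 N and takes 5.2 N at the bottom. A press counts from 0.004.
- bin_tin: the bin that holds a small steel bowl-shaped baking tin: a fixed blue plastic picking bin, 180 long (its x) x 130 wide (its y) x 75 mm high, walls 4 mm; the wall at its low front (-x, towards the robot) is only 35 mm high. Origin: centre of its underside, on the bench. The three bins stand in a row in any order.
- call_tin_base: housing of the wireless call button that stands loose on the bench 145 to 170 mm in front (-x) of the centre of bin_tin, up to 30 mm to either side: white disc, 72 mm across, 22 mm high, about 0.2 kg. Origin: centre of its underside.
- call_tin_top (a point): centre of the top of that call button's grey cap: 36 mm across, standing 10 mm above the housing (32 mm above the bench) when up. The point moves down with the cap.
- call_tin (a joint): how far that cap is pressed down (m): 0 up, 0.008 fully down. A spring returns it; it starts to move at about 1.6 N and takes 5.2 N at the bottom. A press counts from 0.004.
- bin_jar: the bin that holds an amber jar: a fixed blue plastic picking bin, 180 long (its x) x 130 wide (its y) x 75 mm high, walls 4 mm; the wall at its low front (-x, towards the robot) is only 35 mm high. Origin: centre of its underside, on the bench. The three bins stand in a row in any order.
- call_jar_base: housing of the wireless call button that stands loose on the bench 145 to 170 mm in front (-x) of the centre of bin_jar, up to 30 mm to either side: white disc, 72 mm across, 22 mm high, about 0.2 kg. Origin: centre of its underside.
- call_jar_top (a point): centre of the top of that call button's grey cap: 36 mm across, standing 10 mm above the housing (32 mm above the bench) when up. The point moves down with the cap.
- call_jar (a joint): how far that cap is pressed down (m): 0 up, 0.008 fully down. A spring returns it; it starts to move at about 1.6 N and takes 5.2 N at the bottom. A press counts from 0.004.
- terminal: stock terminal: fixed flat grey box, 150 (its x) x 210 (its y) x 45 mm high, a display (look only) on its far half and a row of three grey keys along its near (-x) half. Origin: centre of its underside, on the bench.
- bar_key_top (a point): centre of the top of the long bar key, the middle one of the row: 24 (terminal's x) x 64 mm (terminal's y), standing 10 mm above the terminal's top when up (55 mm above the bench). Moves down with the key.
- bar_key (a joint): how far the bar key is pressed down (m): 0 up, 0.008 fully down; same spring as the call buttons; a press counts from 0.004.
- round_left (a joint): how far the round key at the terminal's +y end of the row is pressed down (m), 0 up to 0.008. The key is 22 mm across, centred 70 mm from the bar key's centre, as high as the bar key; to be left alone.
- round_right (a joint): how far the round key at the terminal's -y end of the row is pressed down (m), 0 up to 0.008. The key is 22 mm across, centred 70 mm from the bar key's centre, as high as the bar key; to be left alone.
- tape_roll: bystander, loose: cardboard-coloured tape roll lying flat between robot and call buttons, 90 mm across, 25 mm high. Origin: centre of its underside.
- scraper: bystander, loose: flat spatula-like scraper, 280 mm long, with a black handle, lying on the bench between robot and call buttons. Origin: at its middle, on its underside.
- mug: bystander, loose: white mug, 80 mm across, 85 mm high, at the right of the bench. Origin: centre of its underside.
- sanitiser: bystander, loose: white bottle, 64 mm across, 180 mm high, at the far right. Origin: centre of its underside.
- spool: bystander, loose: plain wooden spool, 56 mm across, 60 mm high, standing beyond the terminal. Origin: centre of its underside.
- tin: bystander, loose: small steel bowl-shaped baking tin, 80 mm across, 40 mm high, in bin_tin. Origin: centre of its underside.
- jar: bystander, loose: amber jar, 60 mm across, 75 mm high, in bin_jar. Origin: centre of its underside.
Things that resemble listed ones, but are neither listed nor needed, are in the scene too. Leave any black or pink look-alike of the call_empty_base alone. What is shaped like the call_tin_base but purple or red is not meant.

How it is judged:
On the way, in this order (a step that is already met when the one before it is completed fails the run):
1. the empty bin's call button is pressed (at least 4 mm down) while the bar key is up (value of joint call_empty above 0.004 m and value of joint bar_key below 0.002 m), for 0.05 s.
2. the call button is let up and then the bar key is pressed (at least 4 mm down) (value of joint bar_key above 0.004 m and value of joint call_empty below 0.002 m), for 0.05 s.
At the end, for the whole second after the job is handed in: All buttons and keys are up again (less than 2 mm down); the three call buttons stand flat on the bench within 20 mm of where they stood, and every bystander is within 20 mm of where it stood, at rest (value of joint each of call_empty, bar_key, call_tin, call_jar, round_left, round_right below 0.002 m and distance of each of call_empty_base, call_tin_base, call_jar_base, tape_roll, scraper, mug, sanitiser, spool, tin, jar from where it was at the start of the episode below 0.02 m and angle between each of call_empty_base, call_tin_base, call_jar_base's own z axis and vertical below 0.15 rad and height (world z) of each of call_empty_base, call_tin_base, call_jar_base below 0.005 m and linear speed of each of call_empty_base, call_tin_base, call_jar_base, tape_roll, scraper, mug, sanitiser, spool, tin, jar below 0.03 m/s); the robot touches nothing.
It fails at once if another call button or a round key is pressed (more than 3 mm down) (value of joint any of call_tin, call_jar, round_left, round_right above 0.003 m).
It fails at once if a press is not gentle: more than 25 N of the robot's fingers on the call button or terminal (contact force between the fingers and call_empty_base above 25 N or contact force between the fingers and terminal above 25 N).
It fails at once if a call button is lifted off the bench (8 mm), tipped (0.3 rad) or pushed more than 20 mm away (height (world z) of any of call_empty_base, call_tin_base, call_jar_base above 0.008 m or angle between any of call_empty_base, call_tin_base, call_jar_base's own z axis and vertical above 0.3 rad or distance of any of call_empty_base, call_tin_base, call_jar_base from where it was at the start of the episode above 0.02 m).
It fails at once if a bystander is moved or lifted by more than 20 mm (distance of any of tape_roll, scraper, mug, sanitiser, spool, tin, jar from where it was at the start of the episode above 0.02 m).
It fails at once if a bin is knocked (more than 10 N of the robot on it) (contact force between any of the arm, the fingers and bin_empty above 10 N or contact force between any of the arm, the fingers and bin_tin above 10 N or contact force between any of the arm, the fingers and bin_jar above 10 N).
It also fails if it takes over 42 s, if anything falls off the work surface, if the arm or the gripper's body presses on something with over 40 N, if the wrist force passes 120 N, or if a joint passes its speed limit or range.

## Working session

There is one attempt and no reset: what is moved stays moved. The work goes in short steps, Python scripts to look and compute and a tool call to move; the robot and the scene stay as the last step left them, time stands still between calls to the robot, and variables do not carry over. Pictures are saved under pics/ and viewed, at most 10 in all, crops included, and the job is handed in when it is done.

Besides the shell and the picture viewer there is one more tool, called after "Request:" as a command line: name --argument value ..., lists and objects as JSON in quotes. jog_arm: Moves the arm, as the interface text tells. Its arguments: {"type":"object","properties":{"motion":{"type":"array","items":{"type":"array"}},"squeeze":{"type":"number"}},"required":["motion"]}

```bash
mkdir -p pics
python3 - <<'E'
from workcell import *
import cv2,pickle
s=observe();print(s)
d={}
for n in("scene","top"):
    c=read_camera(n);d[n]=c;cv2.imwrite(f"pics/{n}0.png",c["frame"][:,:,::-1]);print(n,c["vfov"],c["cx"],c["cy"],c["R"],c["t"])
pickle.dump(d,open("cams.pkl","wb"))
E
```

```text
{'clock': 0.0, 'joints': array([-1.37649368e+00,  4.94219714e-01,  1.34618472e+00, -2.58146580e-05,
        1.30249980e+00, -9.54992642e-02]), 'qd': array([ 1.01641035e-03,  1.00142536e-03, -4.59268652e-04,  5.72137863e-04,
        2.08598967e-03, -4.41692712e-05]), 'joint_torque': array([-4.15576287e-03, -8.82166886e+01, -3.83875358e+01, -3.42560579e-04,
        9.99295124e-03,  5.97936651e-05]), 'eef_pos': array([ 0.17852586, -0.5985756 ,  0.24765938]), 'eef_rot': array([-6.54374465e-04,  9.89519504e-01,  1.44397787e-01, -4.48120375e-05]), 'wrist_force': array([-0.15001542,  0.33324057, -0.69382868]), 'torque': array([0.00754434, 0.01589275, 0.02112281]), 'grasp_force': 0.0, 'opening': 0.08541330642779867}
scene 52.707928245695385 318.4746151169042 237.95047111598117 [[ 0.70865939  0.70513739 -0.02414817]
 [ 0.38109392 -0.41135255 -0.8279834 ]
 [-0.59377546  0.57755549 -0.56023242]] [-0.29086171 -0.15036963  1.66470625]
top 49.71137253026301 314.33274171041035 246.83610445751634 [[-0.02121398 -0.99964151  0.01633461]
 [-0.99253349  0.01909463 -0.12046852]
 [ 0.12011343 -0.01876826 -0.99258275]] [-0.07835823  0.49431126  1.62498445]
```

View pics/top0.png

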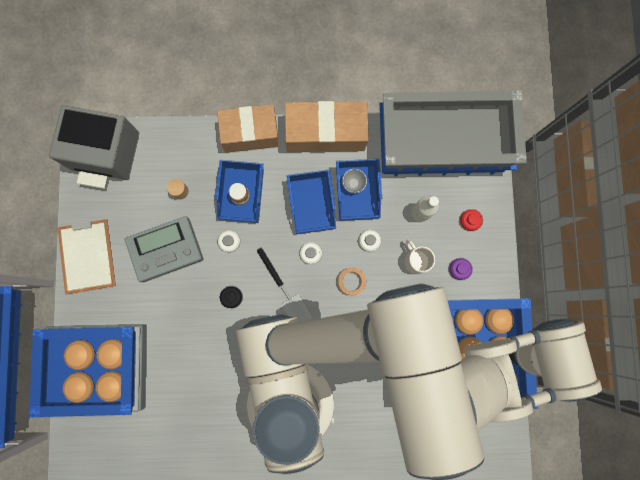

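View pics/scene0.png

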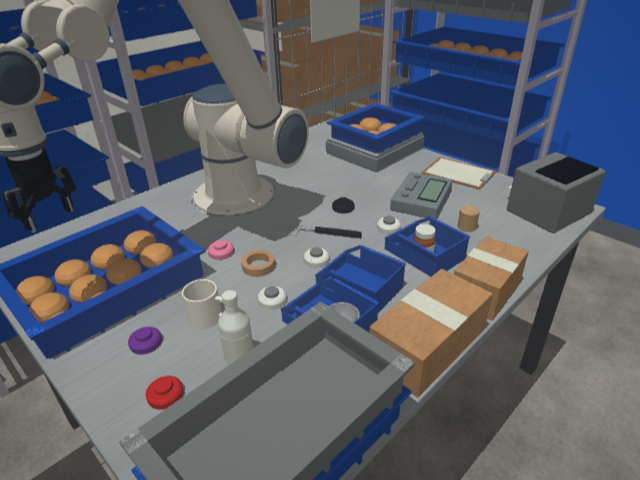

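The top view shows the jar bin at (240,190), the empty bin at (312,202) and the tin bin at (357,188). The white call buttons are at (229,241), (311,253) and (370,240). The one at (311,253) lies in front of the empty bin. The terminal is at (163,249), with its keys on the near side. The black, pink, purple and red look-alikes are elsewhere. I'll measure now and make one enlarged crop.

```bash
cat > h.py <<'E'
import numpy as np,cv2,pickle
def ray(c,u,v,z):
    f=240/np.tan(np.radians(c["vfov"]/2));d=np.array([(u-c["cx"])/f,(v-c["cy"])/f,1.])
    o=-c["R"].T@c["t"];w=c["R"].T@d
    return o+w*(z-o[2])/w[2]
def proj(c,X):
    f=240/np.tan(np.radians(c["vfov"]/2));p=c["R"]@np.array(X)+c["t"];return f*p[0]/p[2]+c["cx"],f*p[1]/p[2]+c["cy"]
E
python3 - <<'E'
from h import *
d=pickle.load(open("cams.pkl","rb"));T=d["top"];S=d["scene"]
hsv=cv2.cvtColor(T["frame"],cv2.COLOR_RGB2HSV)
for n,(u,v) in dict(jar=(229,241),empty=(311,253),tin=(370,240)).items():
    p=ray(T,u,v,.027);
    # white housing blob by brightness
    g=T["frame"].min(2).astype(int);w=g[v-16:v+17,u-16:u+17]
    m=(w>185).astype(np.uint8)
    cs,_=cv2.findContours(m,cv2.RETR_EXTERNAL,cv2.CHAIN_APPROX_NONE);k=max(cs,key=cv2.contourArea)
    (cx,cy),r=cv2.minEnclosingCircle(k);print(n,cx+u-16,cy+v-16,r,ray(T,cx+u-16,cy+v-16,.022), 'proj scene',proj(S,ray(T,cx+u-16,cy+v-16,.022)))
    e=cv2.fitEllipse(k);print(e)
m=cv2.inRange(hsv,(105,120,40),(125,255,255));
n,l,st,ce=cv2.connectedComponentsWithStats(m)
for i in range(1,n):
    if st[i,4]>600:print(st[i],ray(T,*ce[i],.0))
a=cv2.resize(T["frame"][210:290,115:215],None,fx=4,fy=4,interpolation=cv2.INTER_CUBIC)
b=cv2.resize(T["frame"][150:270,205:395],None,fx=4,fy=4,interpolation=cv2.INTER_CUBIC)[:, :]
a=cv2.resize(a,(760,608))[:600]
cv2.imwrite("pics/term.png",a[:,:,::-1]);cv2.imwrite("pics/bins.png",b[:,:,::-1])
E
```

```text
jar 229.02941131591797 240.46078395843506 10.355426788330078 [0.51951978 0.18471036 0.022     ] proj scene (np.float64(387.61202639924784), np.float64(222.3938968091448))
((15.781867027282715, 15.558917045593262), (19.274063110351562, 19.810768127441406), 75.4172592163086)
empty 310.6842107772827 252.2763156890869 10.638524055480957 [ 0.47630809 -0.07642773  0.022     ] proj scene (np.float64(315.64380735698387), np.float64(254.16871964080343))
((16.07423973083496, 15.513453483581543), (19.106769561767578, 19.849506378173828), 129.7488555908203)
tin 370.4905662536621 239.45283031463623 10.558671951293945 [ 0.51414281 -0.27001932  0.022     ] proj scene (np.float64(270.7096215590557), np.float64(294.2495221444854))
((16.50065803527832, 15.881306648254395), (18.856491088867188, 19.61283302307129), 138.86090087890625)
[380 103 137  73 880] [ 0.77278982 -0.48858217  0.        ]
[ 336  159   46   61 2010] [ 0.67881809 -0.24298931  0.        ]
[ 216  161   47   62 2179] [0.68841093 0.15629935 0.        ]
[ 287  170   49   64 2512] [ 0.64824547 -0.08365767  0.        ]
[   0  286   22  162 2716] [0.15807328 0.8799929  0.        ]
[ 448  298   84   44 1674] [ 0.26237044 -0.66898197  0.        ]
[  29  327  106   90 6089] [0.11447956 0.66505777 0.        ]
```

View pics/term.png

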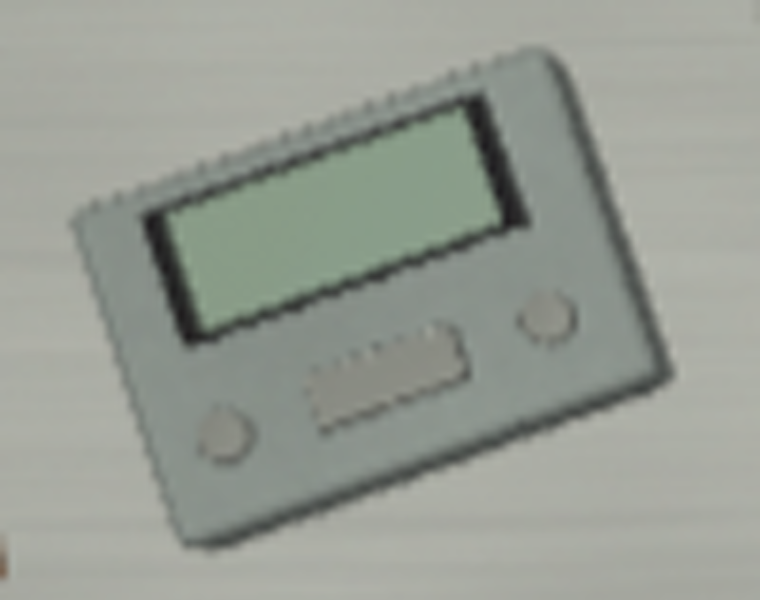

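View pics/bins.png

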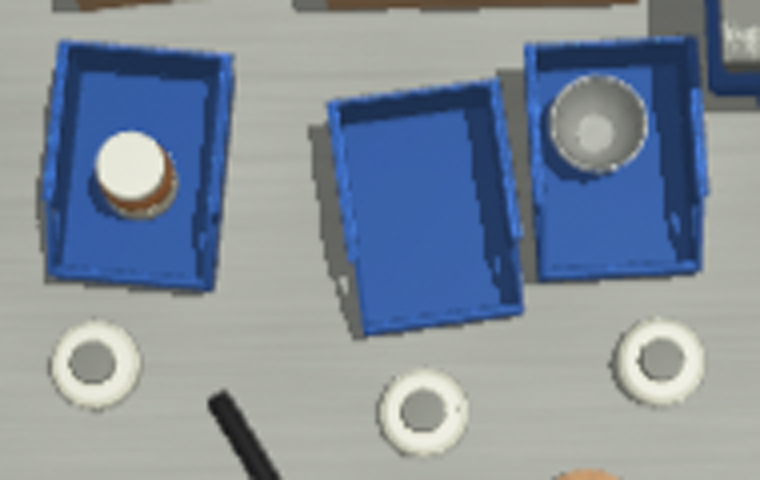

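Enlarged crops: there are three white call buttons, and the one at bins-crop (424,410), or top (311,252.5), is in front of the bin with nothing in it. That makes it call_empty. The bar key is at term-crop (388,378), or top (166,259.6), midway between the round keys at (144.7,267.2) and (187.1,251.7).

```bash
cat >> h.py <<'E'
from scipy.spatial.transform import Rotation as Ro
def rel(s,X):
    q=s["eef_rot"];R=Ro.from_quat([q[1],q[2],q[3],q[0]])
    return R.inv().apply(np.array(X)-s["eef_pos"])*1000, R
E
python3 - <<'E'
from workcell import *
from h import *
d=pickle.load(open("cams.pkl","rb"));T=d["top"]
f=T["frame"].astype(int)
w=f[245:262,303:320];m=(w.max(2)<170)&(w.max(2)>80)
k=cv2.connectedComponentsWithStats(m.astype(np.uint8));i=1+np.argmax(k[2][1:,4]);print(k[2][i])
cap=k[3][i]+[303,245];C=ray(T,*cap,.032);print("cap",cap,C)
o=lambda u,v:((u+.5)/7.6-.5+115,(v+.5)/7.6-.5+210)
L,B,Rr=[ray(T,*o(*p),.055) for p in((226,435),(388,378),(548,317))]
print(L,B,Rr,np.linalg.norm(L-Rr),(L+Rr)/2);y=L-Rr;print("long axis",np.degrees(np.arctan2(y[1],y[0])))
s=observe()
print(rel(s,[C[0],C[1],.09])[0], rel(s,[B[0],B[1],.15])[0])
z=T["z_map"];print("z", [ (T["R"].T@(np.array([(u-T["cx"])/518.,(v-T["cy"])/518.,1])*z[int(v),int(u)]-T["t"])) for u,v in (cap,o(388,378))])
E
```

```text
[ 2  3 11 10 90]
cap [310.07777778 252.48888889] [ 0.4745589  -0.07436493  0.032     ]
[0.43719003 0.44331484 0.055     ] [0.45937872 0.37751049 0.055     ] [0.48334989 0.31222203 0.055     ] 0.13898222146172493 [0.46026996 0.37776843 0.055     ]
long axis 109.39797629806291
[ 433.49691618 -417.63656604  158.25113136] [ 548.09699415 -855.06856901   98.73730534]
z [array([ 0.4746154 , -0.07436827,  0.03146048]), array([0.45946866, 0.377835  , 0.05407278])]
```

Request:
jog_arm --motion '[[[0,0,0],[26,-25,0],0],[[0,0,0],[26,-25,0],0],[[0,0,0],[26,-25,0],0],[[0,0,0],[26,-25,0],0],[[0,0,0],[26,-25,0],0],[[0,0,0],[26,-25,0],0],[[0,0,0],[26,-25,0],0],[[0,0,0],[26,-25,0],0]]' --squeeze 20

```text
clock: 0.77
eef_pos: [0.3211, -0.3461, 0.2481]
eef_rot: [-0.0, 0.99, 0.144, -0.0]
wrist_force: [0.6, -0.7, -0.5]
opening: -0.0001
grasp_force: 0.0
```

Request:
jog_arm --motion '[[[0,0,0],[26,-25,0],0],[[0,0,0],[26,-25,0],0],[[0,0,0],[26,-25,0],0],[[0,0,0],[26,-25,0],0],[[0,0,0],[26,-25,0],0],[[0,0,0],[26,-25,0],0],[[0,0,0],[26,-25,0],0],[[0,0,0],[17,-18,0],0]]'

```text
clock: 1.43
eef_pos: [0.4573, -0.1035, 0.2482]
eef_rot: [-0.0, 0.989, 0.145, 0.0]
wrist_force: [1.2, -0.1, 0.4]
opening: -0.0002
grasp_force: 0.0
```

Request:
jog_arm --motion '[[[0,0,0],[8,-7,30],0],[[0,0,0],[0,0,30],0],[[0,0,0],[0,0,30],0],[[0,0,0],[0,0,30],0],[[0,0,0],[0,0,25],0],[[0,0,0],[0,0,0],0]]'

```text
clock: 1.93
eef_pos: [0.4598, -0.0963, 0.0997]
eef_rot: [-0.001, 0.99, 0.144, -0.003]
wrist_force: [-1.3, -0.3, 0.0]
opening: 0.0002
grasp_force: 0.0
```

Run:
```python
from workcell import *
from h import *
s=observe();print(s["eef_pos"],s["opening"],s["wrist_force"],rel(s,[.475,-.075,.049])[0])
c=read_camera("wrist");d=read_camera("scene")["frame"]
a=cv2.resize(d[180:300,240:400],None,fx=3.5,fy=3.5)
cv2.imwrite("pics/w1.png",np.hstack([cv2.resize(c["frame"],None,fx=.6,fy=.6)[:288],cv2.resize(a,(384,288))])[:,:,::-1])
```

```text
[ 0.45983866 -0.09627873  0.09968346] 0.0001941350078627385 [-1.27492189 -0.3045964   0.04133575] [ 20.87447747 -15.86937464  50.63479601]
```

View pics/w1.png

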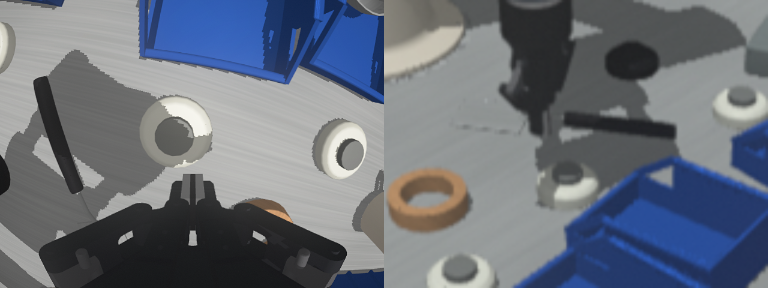

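The wrist view shows the closed fingertips at about (192,185), with the grey cap ahead of them at (174,135). The scene crop agrees. This matches the 26 mm still to go.

Request:
jog_arm --motion '[[[0,0,0],[10,-8,0],0],[[0,0,0],[11,-8,10],0],[[0,0,0],[0,0,15],0],[[0,0,0],[0,0,15],0],[[0,0,0],[0,0,0],0],[[0,0,0],[0,0,0],0]]'

```text
clock: 2.53
eef_pos: [0.4779, -0.0758, 0.0645]
eef_rot: [0.0, 0.99, 0.144, 0.0]
wrist_force: [-0.6, 0.6, 0.9]
opening: -0.0001
grasp_force: 0.0
```

Run:
```python
from workcell import *
from h import *
s=observe();print(s["eef_pos"],s["wrist_force"],rel(s,[.475,-.075,.049])[0])
c=read_camera("wrist");d=read_camera("scene")["frame"]
a=cv2.resize(d[200:290,260:380],None,fx=3.5,fy=3.5)
cv2.imwrite("pics/w2.png",np.hstack([cv2.resize(c["frame"],None,fx=.6,fy=.6)[:288],cv2.resize(a,(384,288))])[:,:,::-1])
```

```text
[ 0.47794658 -0.07583432  0.06447544] [-0.61160984  0.61623165  0.89579646] [-2.59381067 -1.64678619 15.47346026]
```

View pics/w2.png

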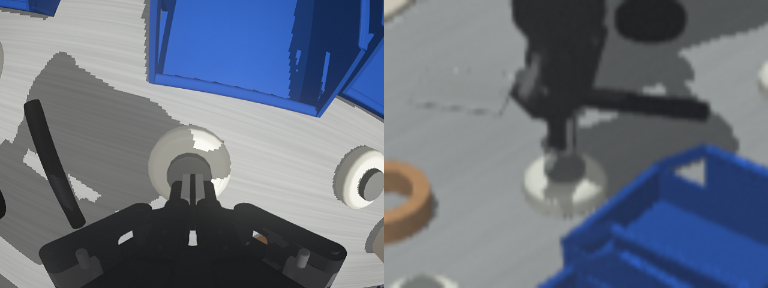

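The tips stand over the near part of the cap, with the cap at (189,165) in the wrist view. The fingers are above the cap by about 15 mm and the position is within 3 mm of the target. I'll descend slowly.

Request:
jog_arm --motion '[[[0,0,0],[-1,-1,7],0],[[0,0,0],[-1,0,6],0],[[0,0,0],[0,0,2],0],[[0,0,0],[0,0,2],0],[[0,0,0],[0,0,0],0],[[0,0,0],[0,0,0],0]]'

```text
clock: 3.13
eef_pos: [0.4751, -0.0753, 0.0462]
eef_rot: [-0.0, 0.99, 0.144, -0.0]
wrist_force: [-1.4, -0.5, 3.0]
opening: -0.0001
grasp_force: 1.3
```

Request:
jog_arm --motion '[[[0,0,0],[0,0,1.5],0],[[0,0,0],[0,0,1.5],0],[[0,0,0],[0,0,0],0],[[0,0,0],[0,0,0],0]]'

```text
clock: 3.47
eef_pos: [0.4753, -0.0753, 0.0433]
eef_rot: [-0.0, 0.99, 0.144, -0.0]
wrist_force: [-2.0, -0.7, 4.0]
opening: -0.0002
grasp_force: 2.0
```

Request:
jog_arm --motion '[[[0,0,0],[0,0,1],0],[[0,0,0],[0,0,0],0],[[0,0,0],[0,0,0],0]]'

```text
clock: 3.72
eef_pos: [0.4753, -0.0753, 0.0423]
eef_rot: [-0.0, 0.99, 0.144, -0.0]
wrist_force: [-2.6, -1.2, 4.9]
opening: -0.0002
grasp_force: 2.2
```

Request:
jog_arm --motion '[[[0,0,0],[0,0,-5],0],[[0,0,0],[0,0,-15],0],[[0,0,0],[0,0,-35],0],[[0,0,0],[0,0,-35],0],[[0,0,0],[0,0,-30],0],[[0,0,0],[0,0,0],0]]'

```text
clock: 4.22
eef_pos: [0.4779, -0.0759, 0.1676]
eef_rot: [0.002, 0.99, 0.144, 0.004]
wrist_force: [1.8, -0.8, 0.5]
opening: -0.0001
grasp_force: 0.0
```

Run:
```python
from workcell import *
from h import *
s=observe();r,R=rel(s,[.460,.378,.15]);print(s["eef_pos"],r,s["joints"])
a=np.radians(109.4)
for y in((np.cos(a),np.sin(a),0),(-np.cos(a),-np.sin(a),0)):
    t=R.inv().apply(y);print("wz",np.arctan2(-t[0],t[1]))
c=read_camera("top");f=c["frame"][235:270,295:330].astype(int);o=pickle.load(open("cams.pkl","rb"))["top"]["frame"][235:270,295:330].astype(int)
print("button change",np.abs(f-o).mean())
```

```text
[ 0.47788235 -0.0758542   0.16756466] [ 112.47430812 -440.10211512   16.4800848 ] [-2.81036521e-01  4.02683196e-01  1.79017621e+00  2.45507874e-04
  9.40558251e-01  9.99733522e-01]
wz 3.0928967111609507
wz -0.048695942428842676
button change 27.512108843537415
```

Request:
jog_arm --motion '[[[0,0,0],[9,-35,0],0],[[0,0,0],[9,-35,0],0],[[0,0,0],[9,-35,0],0],[[0,0,0],[9,-35,0],0],[[0,0,0],[9,-35,0],0],[[0,0,0],[9,-35,0],0],[[0,0,0],[9,-35,0],0],[[0,0,0],[9,-35,0],0]]'

```text
clock: 4.93
eef_pos: [0.4636, 0.2154, 0.1616]
eef_rot: [0.0, 0.99, 0.144, -0.0]
wrist_force: [1.5, -0.3, 0.4]
opening: 0.0001
grasp_force: 0.0
```

Request:
jog_arm --motion '[[[0,0,0],[9,-35,0],0],[[0,0,0],[9,-35,0],0],[[0,0,0],[9,-35,0],0],[[0,0,0],[9,-35,0],0],[[0,0,-0.05],[4,-20,0],0],[[0,0,0],[0,0,30],0],[[0,0,0],[0,0,30],0],[[0,0,0],[0,0,0],0]]'

```text
clock: 5.6
eef_pos: [0.4541, 0.3771, 0.097]
eef_rot: [0.002, 0.986, 0.169, -0.004]
wrist_force: [-2.0, -2.0, -0.6]
opening: 0.0002
grasp_force: 0.0
```

Run:
```python
from workcell import *
from h import *
s=observe();print(s["clock"],s["eef_pos"],s["wrist_force"],rel(s,[.460,.378,.072])[0])
c=read_camera("wrist");t=read_camera("top")["frame"]
print([np.round(proj(read_camera("top"),p)) for p in([.475,-.075,.032],)])
a=cv2.resize(t[225:275,285:340],(384,288))
cv2.imwrite("pics/w3.png",np.hstack([cv2.resize(c["frame"],None,fx=.6,fy=.6)[:288],a])[:,:,::-1])
```

```text
5.6 [0.45412393 0.37709574 0.09697248] [-1.98833326 -1.95524029 -0.59835698] [ 6.03561408  1.06273458 24.92814417]
[array([310., 252.])]
```

View pics/w3.png

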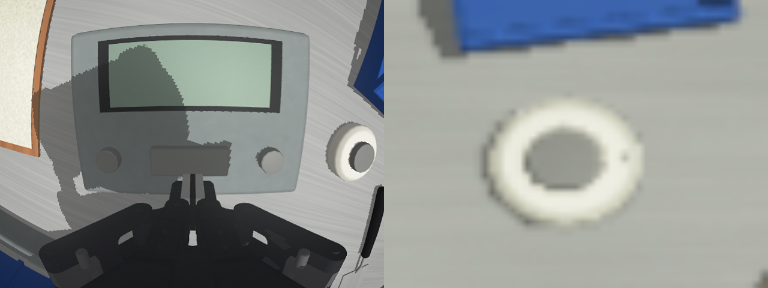

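The wrist view shows the bar key at (190,161), square and centred ahead of the tips at x=192. The round keys at (108,160) and (270,160) are well clear. The crop shows the empty-bin call button standing where it was.

Request:
jog_arm --motion '[[[0,0,0],[5,1,6],0],[[0,0,0],[0,0,8],0],[[0,0,0],[0,0,0],0],[[0,0,0],[0,0,0],0],[[0,0,0],[0,0,0],0]]'

```text
clock: 6.17
eef_pos: [0.4621, 0.379, 0.0886]
eef_rot: [-0.0, 0.986, 0.169, 0.0]
wrist_force: [-0.7, -1.0, 1.0]
opening: -0.0001
grasp_force: 0.0
```

Run:
```python
from workcell import *
from h import *
s=observe();print(s["eef_pos"],s["eef_rot"],rel(s,[.460,.378,.072])[0])
```

```text
[0.46208328 0.37902551 0.08855486] [-5.46516766e-05  9.85619932e-01  1.68977333e-01  8.64685138e-05] [-2.3090289   0.27431653 16.55440642]
```

Request:
jog_arm --motion '[[[0,0,0],[-2,0,7],0],[[0,0,0],[0,0,6],0],[[0,0,0],[0,0,3],0],[[0,0,0],[0,0,3],0],[[0,0,0],[0,0,0],0],[[0,0,0],[0,0,0],0]]'

```text
clock: 6.67
eef_pos: [0.4599, 0.3783, 0.0691]
eef_rot: [0.0, 0.986, 0.169, -0.0]
wrist_force: [-2.9, -0.3, 2.8]
opening: 0.0006
grasp_force: 1.3
```

Request:
jog_arm --motion '[[[0,0,0],[0,0,1.5],0],[[0,0,0],[0,0,1.5],0],[[0,0,0],[0,0,0.5],0],[[0,0,0],[0,0,0],0],[[0,0,0],[0,0,0],0]]'

```text
clock: 7.08
eef_pos: [0.4602, 0.3784, 0.0659]
eef_rot: [-0.0, 0.986, 0.169, 0.0]
wrist_force: [-2.0, 0.5, 4.6]
opening: -0.0001
grasp_force: 2.1
```

Request:
jog_arm --motion '[[[0,0,0],[0,0,0.5],0],[[0,0,0],[0,0,0],0],[[0,0,0],[0,0,-5],0],[[0,0,0],[0,0,-15],0],[[0,0,0],[0,0,-35],0],[[0,0,0],[0,0,-35],0],[[0,0,0],[0,0,-30],0],[[0,0,0],[0,0,0],0]]'

```text
clock: 7.75
eef_pos: [0.4624, 0.3799, 0.1915]
eef_rot: [-0.002, 0.986, 0.169, 0.004]
wrist_force: [1.1, 0.7, 1.7]
opening: -0.0003
grasp_force: 0.0
```

Request:
jog_arm --motion '[[[0,0,0],[-15,0,-20],0],[[0,0,0],[-15,0,-20],0],[[0,0,0],[0,0,0],0],[[0,0,0],[0,0,0],0],[[0,0,0],[0,0,0],0]]'

```text
clock: 8.17
eef_pos: [0.432, 0.3684, 0.2251]
eef_rot: [-0.0, 0.986, 0.169, 0.0]
wrist_force: [-0.4, -0.2, -1.0]
opening: 0.0001
grasp_force: 0.0
```

Run:
```python
from workcell import *
import cv2
s=observe();print(s["eef_pos"],s["wrist_force"],s["qd"])
cv2.imwrite("pics/end.png",read_camera("scene")["frame"][:,:,::-1])
```

```text
[0.43201327 0.3684483  0.22512253] [-0.35805783 -0.20026224 -0.97433014] [-0.00220522  0.01769727  0.00278611 -0.00166345  0.00047064  0.00034485]
```

View pics/end.png

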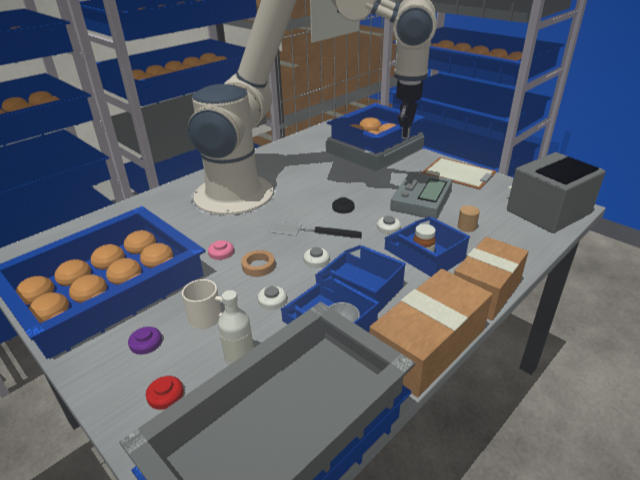

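The scene shows the buttons at (316,256), (272,296) and (389,223) and every bystander where it stood. The gripper is clear above the terminal at (407,125).

```bash
python3 -c "
from workcell import *
print(hand_in())"
```

```text
the job is handed in; nothing more can be done
None
```

I pressed the empty bin's call button (about 6–7 mm down, 4.9 N at most) and let it up, then pressed the bar key (about 6–7 mm, about 5 N) and drew clear; in the last picture nothing else had moved, and the job is handed in, with no verdict returned.

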